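Nest the glue pots with their handles fanned

TASK

Put the three steel glue pots away as one stack: the middle pot inside the largest and the smallest inside the middle one, each lowered in, not dropped, until it sits flat on the floor of the pot below. Fan the handles like a hand of cards, each about an eighth of a turn on from the one below and both turned the same way round, so that no handle lies on another. Build the stack where the largest pot stands, and leave everything else on the bench as it is.

Things in the scene. Friction and masses are not known exactly. Their poses are not given: they have to be found in the camera images.
- pot_large: largest of three open steel glue pots (mm). Origin: centre of the underside; z up, +x along its one straight handle. Outer diameter 144 at the rim, 134 at the foot; inside 138; height 66, wall 3, floor 4, so a pot seated in it stands 4 above this origin. About 500 g. A pot whose handle lies over another's cannot sit flat, as the bars overlap in height.
- pot_large_handle (a point): point in the middle of the handle bar of the largest pot, 100 mm along +x from the pot's axis and 74 mm above its underside; axes as the pot's. The bar is level, 14 mm wide (y), 10 mm high, 3 to 13 mm above the rim, ends 185 mm from the axis, and joins the rim by a narrow neck; it can be gripped across from above from about 90 to 170 mm out.
- pot_middle: middle of three open steel glue pots (mm). Origin: centre of the underside; z up, +x along its one straight handle. Outer diameter 116 at the rim, 106 at the foot; inside 110; height 66, wall 3, floor 4, so a pot seated in it stands 4 above this origin. About 220 g. A pot whose handle lies over another's cannot sit flat, as the bars overlap in height.
- pot_middle_handle (a point): point in the middle of the handle bar of the middle pot, 100 mm along +x from the pot's axis and 74 mm above its underside; axes as the pot's. The bar is level, 14 mm wide (y), 10 mm high, 3 to 13 mm above the rim, ends 165 mm from the axis, and joins the rim by a narrow neck; it can be gripped across from above from about 90 to 150 mm out.
- pot_small: smallest of three open steel glue pots (mm). Origin: centre of the underside; z up, +x along its one straight handle. Outer diameter 90 at the rim, 80 at the foot; inside 84; height 66, wall 3, floor 4, so a pot seated in it stands 4 above this origin. About 150 g. A pot whose handle lies over another's cannot sit flat, as the bars overlap in height.
- pot_small_handle (a point): point in the middle of the handle bar of the smallest pot, 100 mm along +x from the pot's axis and 74 mm above its underside; axes as the pot's. The bar is level, 14 mm wide (y), 10 mm high, 3 to 13 mm above the rim, ends 150 mm from the axis, and joins the rim by a narrow neck; it can be gripped across from above from about 90 to 135 mm out.
- wax_tin: flat round aluminium tin, 60 diameter, 25 high (mm); origin under its middle (or on its underside); loose, to be left alone
- tape_measure: black tape-measure case, 56 x 50 x 34 high, with a steel hook on its +x side (mm); origin under its middle (or on its underside); loose, to be left alone
- brush: flat glue brush lying down, 170 long (x), 40 wide, 14 high, wooden handle to -x (mm); origin under its middle (or on its underside); loose, to be left alone
- screwdriver: screwdriver with a red grip lying along x, 200 long, handle to -x, 26 high (mm); origin under its middle (or on its underside); loose, to be left alone
- hammer: hammer lying along x, 260 long, wooden handle to -x, under 45 high (mm); origin under its middle (or on its underside); loose, to be left alone
- rivet_jar: white jar with a steel cap, 68 diameter, 85 high (mm); origin under its middle (or on its underside); loose, to be left alone
- brush_tin: open straight steel tin without a handle, 80 diameter, 95 high (mm); origin under its middle (or on its underside); loose, to be left alone
- glue_can: closed metal can, 86 diameter, 115 high (mm); origin under its middle (or on its underside); loose, to be left alone
Not all that is in view belongs to the job. Leave any red look-alike of the pot_small alone.

How it is judged (in metres and radians):
At the end, for the whole second after the job is handed in: Each pot flat on the floor of the pot below (origin 1 to 7.5 mm above it, tilt under 0.05 rad); each handle 45 +/- 25 degrees on from the one below (its handle point over 33 mm in both x and y there), both the same way round; largest pot within 50 mm of its start; all released, at rest (z of pot_middle in the frame of pot_large between 0.001 and 0.0075 m and horizontal distance between pot_middle and pot_large below 0.016 m and z of pot_small in the frame of pot_middle between 0.001 and 0.0075 m and horizontal distance between pot_small and pot_middle below 0.016 m and angle between each of pot_large, pot_middle, pot_small's own z axis and vertical below 0.05 rad and ((x of pot_middle_handle in the frame of pot_large above 0.033 m and y of pot_middle_handle in the frame of pot_large above 0.033 m and x of pot_small_handle in the frame of pot_middle above 0.033 m and y of pot_small_handle in the frame of pot_middle above 0.033 m) or (x of pot_middle_handle in the frame of pot_large above 0.033 m and y of pot_middle_handle in the frame of pot_large below -0.033 m and x of pot_small_handle in the frame of pot_middle above 0.033 m and y of pot_small_handle in the frame of pot_middle below -0.033 m)) and distance of pot_large from where it was at the start of the episode below 0.05 m and height (world z) of pot_large below 0.004 m and linear speed of each of pot_large, pot_middle, pot_small below 0.02 m/s); the robot touches nothing.
It fails at once if a pot dropped or slammed into the pot below (faster than 0.5 m/s on its way in) ((horizontal distance between pot_middle and pot_large below 0.03 m and z of pot_middle in the frame of pot_large between 0.012 and 0.1 m and linear speed of pot_middle above 0.5 m/s) or (horizontal distance between pot_small and pot_middle below 0.03 m and z of pot_small in the frame of pot_middle between 0.012 and 0.1 m and linear speed of pot_small above 0.5 m/s)).
It fails at once if another thing on the bench shifted by more than 30 mm (distance of any of wax_tin, tape_measure, brush, screwdriver, hammer, rivet_jar, brush_tin, glue_can from where it was at the start of the episode above 0.03 m).
It also fails if it takes over 64 s, if anything falls off the work surface, if the arm or the gripper's body presses on something with over 40 N, if the wrist force passes 120 N, or if a joint passes its speed limit or range.

ROBOT

A 7-joint arm with a two-finger parallel gripper is mounted at the origin on the work surface. World frame = base frame: x ahead of the robot, y to its left, z up, the work surface at z = 0. Lengths are in mm, angles in rad, forces in N, time in s.
With the tool pointing down it reaches from about 425 to 875 mm from the base axis. Payload 8.4 kg.
Tool frame: the origin (TCP) lies at the very end of the fingers, on their centre line; the grasp point (between the pads) lies 19 mm behind it; z points along the fingers, y is the line along which they close (so a half turn about z gives the same grasp; the last joint's range is limited). The gripper opens to 87 mm and grips with 3 to 60 N. Pads are 19 mm wide; open, the fingers measure 117 mm over their backs; the gripper's body (75 mm by 190 mm) begins 51 mm behind the grasp point.
Start: joints at [-0.099, 0.333, 0.04, 1.465, -0.013, 1.343, -0.059], TCP at [649.972, -0.012, 222.546] pointing down, gripper open.
Joint ranges: [-2.58, 2.58], [-0.38, 2.09], [-1.3, 1.39], [0.25, 2.4], [-1.5, 4.64], [0.08, 2.09], [-2.65, 2.65]. Speed limits (rad/s): [2.22, 2.22, 2.79, 2.79, 3.14, 3.14, 3.14].

INTERFACE

Orientations are given as a unit quaternion [w, x, y, z].
In Python, from plant import observe, snapshot, camera_model, sign_off, find_in, outline_of, mark_of gives the robot as it stands.
- The arm moves only by the shell command python3 -m crank 'ROWS' [OPENING] [FORCE]. ROWS is JSON, a list of rows, each a list of 2 entries, a list of its own where there are three numbers: the shift along the tool's x, y, z in units of 60 cm (1.0 is 60 cm), then the turn, a rotation vector about the tool's x, y, z in units of 60 degrees (1.0 is 60 degrees). In form: [[[x, y, z], [wx, wy, wz]], ...]. A call has 1 to 12 rows; each row is the pose to reach, as a shift and turn from the pose commanded when the call began, along the tool's axes at that moment; what a row does not reach only later rows make up. A row lasts 1/8 s, in which the tool goes at most 62.5 mm and 10.7 degrees, less where a joint would pass 70% of its speed; a pose out of reach is approached as far as the arm can. A call with a number of a shift or a turn outside -1 to 1 is refused whole. A call with a gripper value outside its range is refused whole. OPENING is the opening, from -1 (shut) to 1 (fully open), set as the call begins (- or left out, the last holds). The fingers move at their own pace and stop on an object; FORCE is the grip in N (left out, the last holds). Time passes only in rows, so rows that repeat a pose let the fingers close. It gives the time, the measured TCP pose, the force, the opening and the grip force at its end, in the units of the state.
- observe(): the state, without advancing time (a new reading comes with each control period).
- snapshot(name): name is "scene" or "side" or "wrist"; returns (picture, depth): 400x640x3 uint8, red, green, blue; 400x640 float32, mm along the optical axis (not along the pixel's ray), 0 where there is no reading.
- camera_model(name): a dict with "vertical_fov" (degrees; the focal length in pixels is half the picture's height over the tangent of half this angle, whatever the lens; pixels are square), "cx", "cy" (the principal point, pixels), "k1" (the pictures are not rectified: a ray, as slopes to the right and down, at radius r is drawn at 1 + k1 r^2 times it, then the intrinsics apply), "pose" (4x4, takes a point from camera to world coordinates). Camera axes: x right, y up, looking along -z (the intrinsics and any distortion apply to the point x, -y, -z); pixel columns grow to the right and rows downward; lengths in mm; the calibration is good to about 2 mm. A picture is of the moment at which its call begins: read the wrist's pose just before it. camera_model takes no time and is no camera call; for the wrist camera it gives the pose at the moment of the call.
- sign_off(): hands the job in; it is judged then, once.
Trained networks look in the newest picture that a camera, given by its name, has taken for a name from the list of things; names that differ only in an ending like _2 or _b are one class to them, and where a whole thing is asked for, a point or a joint stands for the part that bears it (a point fixed in the world has none). Each returns a list of dicts, best first, with "score" (0 to 1); they miss things now and then, are a little off and sometimes report something else, mostly with a low value. They report only what shows in the picture. A call takes as long as a camera call. They do not tell look-alikes from the thing itself.
- find_in(camera, thing): "centre" ([column, row] in pixels, amid what is visible of it).
- outline_of(camera, thing): "region" (400x640 bool, what is visible of it) and "centre" ([column, row] in pixels, amid what is visible of it).
- mark_of(camera, thing): "centre" ([column, row] in pixels: a listed point, or the origin of a listed thing).
The state is a dict: "clock": time; "qpos": joint angles; "joint_velocities": joint speeds; "joint_efforts": joint torques, N m; "tcp_pos": TCP position; "ee_rot": TCP orientation; "ft_force": force on the tool from outside, world axes, zero at the start; "torque": the same for the moment, N m; "gripper_width": opening from 0.0 (shut) to 1.0 (fully open); "finger_force": force on a finger pad.
Only numpy, scipy, OpenCV 4.12 (cv2) and the standard library are available. Lean on these libraries where they do the work, as an engineer would, in place of code of your own. Each camera call takes 0.05 s, during which the arm holds its last target. There are 200 camera calls.

## Working session

There is one attempt and no reset: what is moved stays moved. The work goes in short steps, Python scripts to look and compute and a shell command to move; the robot and the scene stay as the last step left them, time stands still between calls to the robot, and variables do not carry over. Pictures are saved under pics/ and viewed, at most 10 in all, crops included, and the job is handed in when it is done.

```bash
ls; mkdir -p pics; cat > h.py <<'E'
import numpy as np, cv2, json
from plant import *
def K(m):
    f=200/np.tan(np.radians(m["vertical_fov"])/2); return f
def ray(m,p):
    f=K(m); d=np.array([(p[0]-m["cx"])/f,(p[1]-m["cy"])/f]); u=d.copy()
    for _ in range(20): u=d/(1+m["k1"]*(u@u))
    T=np.array(m["pose"]); return T[:3,3],T[:3,:3]@np.array([u[0],-u[1],-1.0])
def onz(m,p,z):
    o,d=ray(m,p); return o+d*(z-o[2])/d[2]
def cloud(m,dep):
    f=K(m); r,c=np.mgrid[0:400,0:640]; d=np.stack([(c-m["cx"])/f,(r-m["cy"])/f],-1); u=d.copy()
    for _ in range(20): u=d/(1+m["k1"]*(u**2).sum(-1,keepdims=True))
    P=np.stack([u[...,0]*dep,-u[...,1]*dep,-dep],-1); T=np.array(m["pose"]); return P@T[:3,:3].T+T[:3,3]
def tri(ms,ps):
    A=np.zeros((3,3));b=np.zeros(3)
    for m,p in zip(ms,ps):
        o,d=ray(m,p); d=d/np.linalg.norm(d); M=np.eye(3)-np.outer(d,d); A+=M;b+=M@o
    return np.linalg.solve(A,b)
def save(n,im): cv2.imwrite("pics/"+n,im[...,::-1])
E
python3 - <<'E'
from h import *
a,_=snapshot("scene"); b,_=snapshot("side")
save("scene.png",a); save("side.png",b)
for c in("scene","side"):
    m=camera_model(c); print(c,np.round(m["pose"],2).tolist(),m["vertical_fov"],m["k1"])
    for t in("pot_large","pot_middle","pot_small"):
        print(t,[(np.round(r["centre"]),round(r["score"],2)) for r in find_in(c,t)][:4])
        print(t+"_handle",[(np.round(r["centre"]),round(r["score"],2)) for r in mark_of(c,t+"_handle")][:4])
E
```

```text
pics
scene [[-0.47, -0.62, 0.62, 1284.69], [0.88, -0.33, 0.34, 321.85], [-0.0, 0.71, 0.7, 965.36], [0.0, 0.0, 0.0, 1.0]] 48.143002615675805 -0.008567006716810013
pot_large [(array([451., 248.]), 0.94)]
pot_large_handle []
pot_middle [(array([264., 184.]), 0.76)]
pot_middle_handle [(array([292., 162.]), 0.72)]
pot_small [(array([300., 127.]), 0.96), (array([335., 227.]), 0.89), (array([211., 138.]), 0.83)]
pot_small_handle [(array([219., 147.]), 0.85), (array([276., 120.]), 0.76), (array([340., 190.]), 0.71), (array([289., 225.]), 0.17)]
side [[-0.84, 0.32, -0.44, -147.78], [-0.54, -0.52, 0.66, 887.79], [-0.02, 0.79, 0.61, 975.49], [0.0, 0.0, 0.0, 1.0]] 43.57817457271168 -0.028168295465604256
pot_large [(array([249., 290.]), 0.81)]
pot_large_handle [(array([270., 303.]), 0.65)]
pot_middle [(array([350., 178.]), 0.56)]
pot_middle_handle [(array([367., 176.]), 0.65)]
pot_small [(array([433., 199.]), 0.89), (array([292., 211.]), 0.88), (array([421., 146.]), 0.67)]
pot_small_handle [(array([326., 209.]), 0.77), (array([397., 145.]), 0.73), (array([436., 167.]), 0.65)]
```

View pics/scene.png

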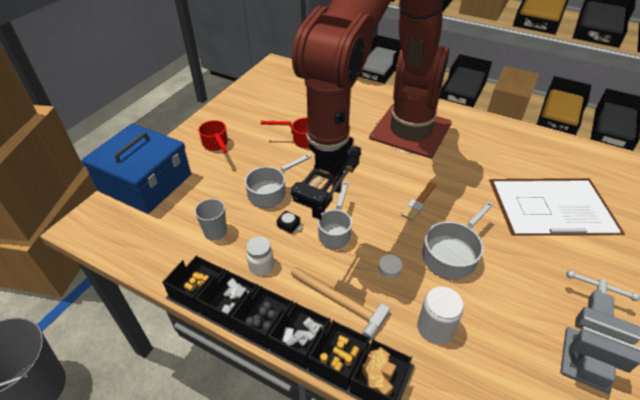

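View pics/side.png

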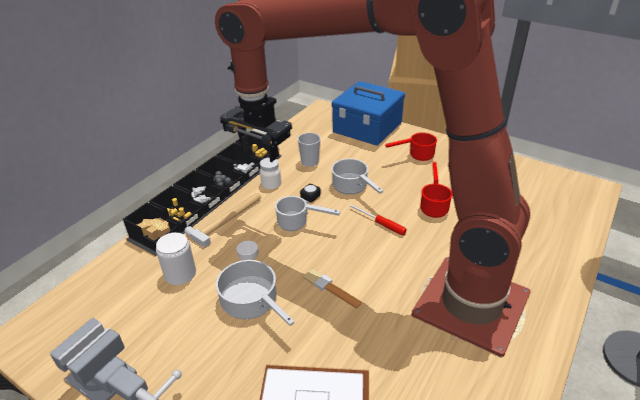

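Scene: the large pot is at (453,248) and the middle pot at (265,186). Candidates for pot_small are the steel pot at (335,228), red pots at (213,136) and (303,132), and the handleless brush tin at (211,220). By the description I choose the steel one at (335,228), which is (292,212) in side. Next I'll measure from both views and check that choice in a close crop.

```bash
cat >> h.py <<'E'
from scipy.optimize import least_squares
def measure(c,dep,m,name,xy,R,pr=True):
    """rim circle centre + handle direction from depth around xy"""
    P=cloud(m,dep); ok=(dep>0)&(np.hypot(P[...,0]-xy[0],P[...,1]-xy[1])<R+115)
    Q=P[ok]; q=Q[(Q[:,2]>52)&(Q[:,2]<92)]
    cen=np.array(xy,float)
    for _ in range(8):
        d=np.hypot(*(q[:,:2]-cen).T); rim=q[(abs(d-R+1.5)<14)&(q[:,2]>60)&(q[:,2]<72)]
        if len(rim)<8: break
        cen=least_squares(lambda p:np.hypot(rim[:,0]-p[0],rim[:,1]-p[1])-(R-1.5),cen,loss="soft_l1",f_scale=2).x
    d=np.hypot(*(q[:,:2]-cen).T); h=q[(d>R+10)&(d<R+85)&(q[:,2]>66)&(q[:,2]<86)]
    ang=np.arctan2(*(h[:,:2]-cen).T[::-1]); a=np.median(ang) if len(ang) else np.nan
    h2=h[abs(np.angle(np.exp(1j*(ang-a))))<.2]
    print(c,name,"centre",np.round(cen,1),"nrim",len(rim),"rimz",np.round(np.percentile(rim[:,2],[10,50,90]),1) if len(rim) else 0,"hdl deg",round(np.degrees(a),1),len(h2),"hz",np.round(np.median(h2[:,2]),1) if len(h2) else 0, "far",np.round(np.hypot(*(h2[:,:2]-cen).T).max(),0) if len(h2) else 0)
    return cen,a
E
python3 - <<'E'
from h import *
R=dict(pot_large=72,pot_middle=58,pot_small=45)
px=dict(scene=dict(pot_large=(453,232),pot_middle=(265,175),pot_small=(335,217)),side=dict(pot_large=(247,275),pot_middle=(350,168),pot_small=(292,204)))
ms={};hp={"pot_small":[(340,190),(326,209)],"pot_middle":[(292,162),(367,176)]}
for c in("scene","side"):
    a,dep=snapshot(c); m=ms[c]=camera_model(c)
    for t in R:
        g=onz(m,px[c][t],66)[:2]; measure(c,dep,m,t,g,R[t])
    if c=="side": save("crop.png",cv2.resize(a[120:320,200:400],(600,600),interpolation=cv2.INTER_CUBIC))
for t in hp: print(t,"handle tri",tri([ms["scene"],ms["side"]],hp[t]).round(1))
for t,z in(("wax_tin",25),("tape_measure",34),("brush",10),("screwdriver",20),("hammer",20),("rivet_jar",60),("brush_tin",70),("glue_can",80)):
  for c in ms: print(t,c,[onz(ms[c],r["centre"],z).round() for r in find_in(c,t)[:1]])
print(observe())
E
```

```text
scene pot_large centre [486.9 282.7] nrim 407 rimz [61.8 65.3 68.1] hdl deg 163.6 110 hz 78.8 far 157.0
scene pot_middle centre [ 516.4 -272.4] nrim 249 rimz [61.1 65.4 68.6] hdl deg 154.1 114 hz 78.4 far 142.0
scene pot_small centre [566.2 -17.8] nrim 209 rimz [62.  65.7 68.3] hdl deg -166.5 98 hz 79.2 far 129.0
side pot_large centre [483.4 283. ] nrim 418 rimz [61.8 65.5 68.3] hdl deg 163.2 183 hz 78.8 far 157.0
side pot_middle centre [ 512.1 -273.8] nrim 199 rimz [61.  65.7 69.3] hdl deg 154.1 95 hz 78.6 far 142.0
side pot_small centre [562.5 -18.6] nrim 196 rimz [61.4 65.6 69.1] hdl deg -167.7 129 hz 78.0 far 130.0
pot_small handle tri [460.7 -53.2  74.9]
pot_middle handle tri [ 429.5 -232.3   89.2]
wax_tin scene [array([598., 152.,  25.])]
wax_tin side [array([580., 154.,  25.])]
tape_measure scene [array([681., 315.,  34.])]
tape_measure side [array([310., 167.,  34.])]
brush scene [array([359., 152.,  10.])]
brush side [array([324., 142.,  10.])]
screwdriver scene []
screwdriver side [array([ 304., -155.,   20.])]
hammer scene [array([530., -28.,  20.])]
hammer side [array([73
[... 356 characters left out ...]
,  1.46540544, -0.01338197,
        1.34331081, -0.05848585]), 'joint_velocities': array([-7.80463229e-05,  1.85742319e-03, -7.55242850e-04,  1.12512332e-03,
        4.70194437e-04, -1.18047022e-03, -7.43575092e-04]), 'joint_efforts': array([ 1.26428608e-04, -6.56106949e+01,  1.33304726e+00, -4.04051042e+01,
       -5.98690566e-02,  3.52164719e-02,  5.03351635e-05]), 'tcp_pos': array([6.49964745e+02, 3.18815246e-02, 2.22552676e+02]), 'ee_rot': array([-1.83560160e-05,  7.07083573e-01,  7.07129989e-01, -1.22931250e-05]), 'ft_force': array([ 0.16329529,  0.49159179, -0.39578245]), 'torque': array([-0.01226917, -0.03086377, -0.02140254]), 'finger_force': 0.0, 'gripper_width': 1.0005301956465638}
```

View pics/crop.png

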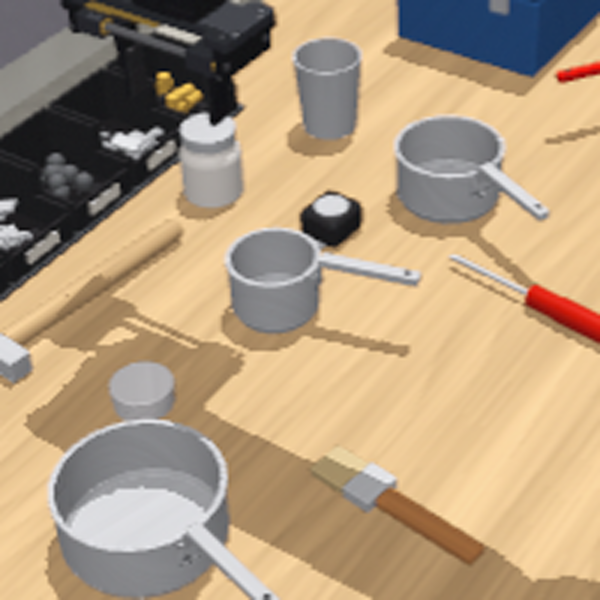

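The crop shows the chosen small pot at about (275,280): bare steel with one handle, not red. The middle pot is at (450,165) and the large at (140,505). I'll take the middle pot first, turning each handle −45° from the one below, because that side is in better reach.

```bash
cat >> h.py <<'E'
from scipy.spatial.transform import Rotation as Ro
def goal(x,y,z,yaw):
    """yaw deg = world direction of tool y, tool down; prints shift and turn in crank units"""
    s=observe(); q=s["ee_rot"]; R=Ro.from_quat([q[1],q[2],q[3],q[0]])
    c,n=np.cos(np.radians(yaw)),np.sin(np.radians(yaw)); ty=np.array([c,n,0]);tz=np.array([0,0,-1.]);tx=np.cross(ty,tz)
    G=Ro.from_matrix(np.c_[tx,ty,tz]); d=R.inv().apply(np.array([x,y,z])-s["tcp_pos"])/600; w=np.degrees((R.inv()*G).as_rotvec())/60
    yw=R.apply([0,1,0]); print("t",round(s["clock"],2),"tcp",s["tcp_pos"].round(1),"yaw",np.degrees(np.arctan2(yw[1],yw[0])).round(1),"shift",d.round(4),"turn",w.round(4),"grip",round(s["gripper_width"],3),s["finger_force"],"F",s["ft_force"].round(1))
E
python3 -c "
from h import *
goal(425,-228,170,60)"
```

```text
t 1.6 tcp [650.    0.  222.6] yaw 0.0 shift [-0.38   -0.375   0.0876] turn [-0.     -0.     -0.9999] grip 1.001 0.0 F [ 0.2  0.5 -0.4]
```

```bash
python3 -m crank '[[[-0.38,-0.375,0.085],[0,0,-0.999]],[[-0.38,-0.375,0.085],[0,0,-0.999]],[[-0.38,-0.375,0.085],[0,0,-0.999]],[[-0.38,-0.375,0.085],[0,0,-0.999]],[[-0.38,-0.375,0.085],[0,0,-0.999]],[[-0.38,-0.375,0.085],[0,0,-0.999]],[[-0.38,-0.375,0.085],[0,0,-0.999]],[[-0.38,-0.375,0.085],[0,0,-0.999]],[[-0.38,-0.375,0.085],[0,0,-0.999]],[[-0.38,-0.375,0.085],[0,0,-0.999]]]' 1 60
python3 - <<'E'
from h import *
m=camera_model("wrist"); a,dep=snapshot("wrist"); save("w1.png",a)
measure("wrist",dep,m,"mid",(514,-273),58)
for r in mark_of("wrist","pot_middle_handle"): print(r["score"],r["centre"],onz(m,r["centre"],74).round(1))
goal(422.5,-228.5,55,64.1)
E
```

```text
clock: 2.85
tcp_pos: [425.6, -227.3, 171.5]
ee_rot: [-0.0, 0.259, 0.966, 0.0]
ft_force: [0.0, -0.2, 0.2]
gripper_width: 1.006
finger_force: 0.0
wrist mid centre [ 513.4 -272.9] nrim 911 rimz [61.8 63.9 64.8] hdl deg 155.2 1108 hz 76.9 far 143.0
0.67 [319.4, 199.7] [ 422.2 -229.8   74. ]
0.54 [325.9, 256.0] [ 478.1 -254.6   74. ]
t 2.95 tcp [ 425.3 -227.6  171.5] yaw 60.0 shift [ 0.0033 -0.0036  0.1942] turn [-0.     -0.0001 -0.069 ] grip 0.997 0.0 F [-0.6 -0.5 -0.4]
```

View pics/w1.png

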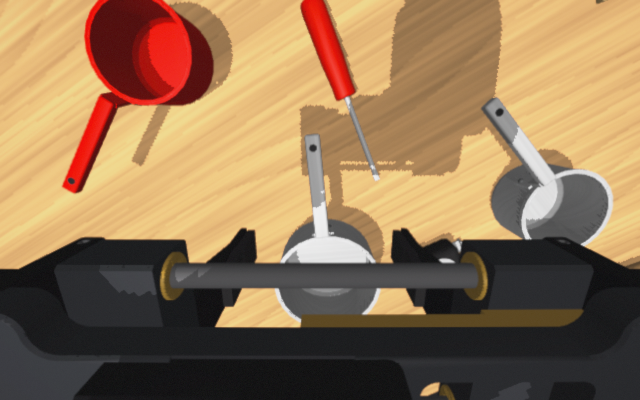

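The wrist view shows the middle pot's handle at (318,190), centred between the open fingers with the screwdriver clear at (360,140). Next I'll descend, grip and lift.

```bash
python3 -m crank '[[[0.005,-0.005,0],[0,0,-0.077]],[[0.005,-0.005,0.07],[0,0,-0.077]],[[0.005,-0.005,0.14],[0,0,-0.077]],[[0.005,-0.005,0.18],[0,0,-0.077]],[[0.005,-0.005,0.194],[0,0,-0.077]],[[0.005,-0.005,0.194],[0,0,-0.077]],[[0.005,-0.005,0.194],[0,0,-0.077]]]' 
python3 -m crank '[[[0,0,0],[0,0,0]],[[0,0,0],[0,0,0]],[[0,0,0],[0,0,0]],[[0,0,0],[0,0,0]],[[0,0,0],[0,0,0]],[[0,0,0],[0,0,0]],[[0,0,0],[0,0,0]],[[0,0,0],[0,0,0]]]' -1 60
```

```text
clock: 3.82
tcp_pos: [421.7, -229.4, 56.3]
ee_rot: [0.001, 0.22, 0.975, -0.0]
ft_force: [1.3, -0.8, 0.3]
gripper_width: 0.993
finger_force: 0.0
clock: 4.82
tcp_pos: [420.8, -229.1, 55.1]
ee_rot: [-0.0, 0.22, 0.975, -0.0]
ft_force: [-0.2, 0.3, -0.9]
gripper_width: 0.167
finger_force: 0.1
```

```bash
python3 -m crank '[[[0,0,0],[0,0,0]],[[0,0,0],[0,0,0]],[[0,0,0],[0,0,0]],[[0,0,0],[0,0,0]]]' -1 60
python3 -m crank '[[[0,0,-0.02],[0,0,0]],[[0,0,-0.05],[0,0,0]],[[0,0,-0.1],[0,0,0]],[[0,0,-0.16],[0,0,0]],[[0,0,-0.2],[0,0,0]],[[0,0,-0.2],[0,0,0]],[[0,0,-0.2],[0,0,0]]]'
python3 - <<'E'
from h import *
m=camera_model("wrist"); a,dep=snapshot("wrist"); 
b,d2=snapshot("side"); m2=camera_model("side"); save("s2.png",cv2.resize(b[80:280,220:520],(600,400)))
P=cloud(m2,d2); s=(P[...,2]>100)&(P[...,2]<240)&(np.hypot(P[...,0]-514,P[...,1]+273)<62)
q=P[s]; print(len(q))
c=np.array([513.,-273.]); u=np.array([np.cos(2.70),np.sin(2.70)])
al=(q[:,:2]-c)@u
for lo in range(-60,61,15):
    k=q[(al>=lo)&(al<lo+15)]; print(lo,len(k),np.percentile(k[:,2],[1,50,95,99]).round(1) if len(k) else 0)
goal(421,-229,175,64.6)
E
```

```text
clock: 5.32
tcp_pos: [420.8, -229.1, 55.1]
ee_rot: [-0.0, 0.22, 0.975, -0.0]
ft_force: [0.9, -0.1, -0.5]
gripper_width: 0.15
finger_force: 60.0
clock: 6.2
tcp_pos: [420.3, -228.8, 174.4]
ee_rot: [-0.001, 0.22, 0.975, 0.0]
ft_force: [-0.1, -0.4, -2.2]
gripper_width: 0.15
finger_force: 60.0
663
-60 108 [121.3 152.5 182.4 184.3]
-45 10 [126.2 180.3 184.2 184.3]
-30 32 [126.3 147.9 184.9 185.4]
-15 40 [124.  155.8 183.  184. ]
0 57 [120.9 161.2 183.5 185. ]
15 79 [123.  154.7 184.1 186.3]
30 116 [121.4 155.7 185.3 186.4]
45 213 [121.1 148.6 181.4 185.7]
60 7 [133.1 167.6 182.4 184.2]
t 6.3 tcp [ 420.1 -228.8  174. ] yaw 64.6 shift [-0.0015  0.0003 -0.0017] turn [-0.0002 -0.002  -0.0007] grip 0.154 59.99973177909851 F [-0.2  0.  -2.5]
```

View pics/s2.png

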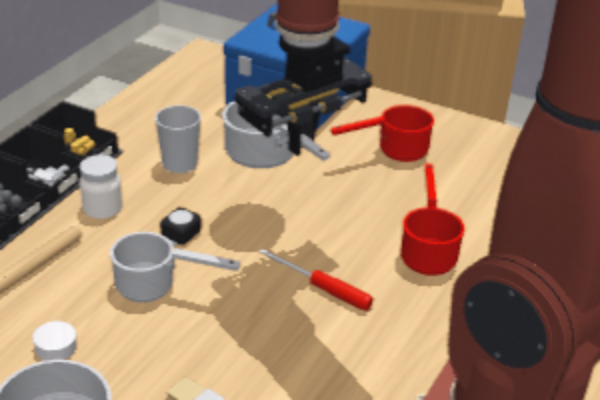

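The pot hangs level at (260,130) in this crop: rim about 185, underside about 121. I'll carry it over the large pot by way of a point bowed outward.

```bash
python3 -c "
from h import *
goal(500,60,185,46)
goal(436.5,372.9,185,28.4)"
```

```text
t 6.3 tcp [ 420.1 -228.8  174. ] yaw 64.6 shift [ 0.0866  0.4918 -0.0182] turn [-0.0005 -0.002   0.3093] grip 0.154 59.99973177909851 F [-0.2  0.  -2.5]
t 6.3 tcp [ 420.1 -228.8  174. ] yaw 64.6 shift [ 0.4062  0.9173 -0.0176] turn [-0.0008 -0.0019  0.6026] grip 0.154 59.99973177909851 F [-0.2  0.  -2.5]
```

```bash
python3 -m crank '[[[0.006,0.035,-0.018],[0,0,0.02]],[[0.02,0.11,-0.018],[0,0,0.07]],[[0.034,0.19,-0.018],[0,0,0.12]],[[0.048,0.27,-0.018],[0,0,0.17]],[[0.062,0.35,-0.018],[0,0,0.22]],[[0.077,0.43,-0.018],[0,0,0.27]],[[0.09,0.49,-0.018],[0,0,0.31]],[[0.12,0.53,-0.018],[0,0,0.34]],[[0.16,0.59,-0.018],[0,0,0.38]],[[0.21,0.65,-0.018],[0,0,0.42]],[[0.25,0.71,-0.018],[0,0,0.46]],[[0.29,0.76,-0.018],[0,0,0.5]]]'
python3 -c "
from h import *
goal(436.5,372.9,185,28.4)"
```

```text
clock: 7.8
tcp_pos: [458.8, 258.9, 184.9]
ee_rot: [-0.001, 0.466, 0.885, -0.0]
ft_force: [0.7, -0.2, -2.2]
gripper_width: 0.149
finger_force: 60.0
t 7.8 tcp [458.8 258.9 184.9] yaw 34.5 shift [ 1.776e-01  7.700e-02 -1.000e-04] turn [-0.0014 -0.0006  0.1018] grip 0.149 59.99820124357939 F [ 0.7 -0.2 -2.2]
```

```bash
python3 -m crank '[[[0.08,0.035,0],[0,0,0.04]],[[0.14,0.06,0],[0,0,0.08]],[[0.17,0.073,0],[0,0,0.1]],[[0.177,0.077,0],[0,0,0.102]],[[0.177,0.077,0],[0,0,0.102]],[[0.177,0.077,0],[0,0,0.102]]]'
python3 - <<'E'
from h import *
for c in("scene","side"):
    a,dep=snapshot(c); m=camera_model(c); P=cloud(m,dep); 
    save("p_%s.png"%c,a)
    # held pot rim at z~197: handle centre z = tcp+19 -> underside tcp-55 -> rim tcp+11
    z=observe()["tcp_pos"][2]+11
    q=P[(dep>0)&(abs(P[...,2]-z)<6)]; cen=np.array([485.,283.])
    for _ in range(8):
        d=np.hypot(*(q[:,:2]-cen).T); r=q[abs(d-56.5)<10]
        cen=least_squares(lambda p:np.hypot(r[:,0]-p[0],r[:,1]-p[1])-56.5,cen,loss="soft_l1",f_scale=2).x
    print(c,"held",cen.round(1),len(r)); measure(c,dep,m,"large",(485,283),72)
goal(436.5,372.9,185,28.4)
E
```

```text
clock: 8.55
tcp_pos: [438.0, 369.8, 185.7]
ee_rot: [0.0, 0.512, 0.859, -0.0]
ft_force: [0.8, -0.7, -2.0]
gripper_width: 0.155
finger_force: 60.0
scene held [489.1 277.8] 353
scene large centre [487.5 282.5] nrim 266 rimz [61.8 65.5 68. ] hdl deg nan 0 hz 0 far 0
side held [485.9 277.3] 51
side large centre [483.2 283.2] nrim 272 rimz [62.3 65.6 68.4] hdl deg 163.4 182 hz 78.5 far 156.0
t 8.65 tcp [438.  370.1 186. ] yaw 28.4 shift [0.0053 0.0001 0.0017] turn [ 0.      0.0003 -0.0007] grip 0.15 59.99975569546223 F [ 0.  -0.5 -1.8]
```

```bash
python3 -c "
import cv2
a=cv2.imread('pics/p_scene.png');b=cv2.imread('pics/p_side.png')
import numpy as np
cv2.imwrite('pics/p.png',np.hstack([cv2.resize(a[120:320,340:540],(400,400)),cv2.resize(b[130:330,150:350],(400,400))]))"
```

```text
(no output)
```

View pics/p.png

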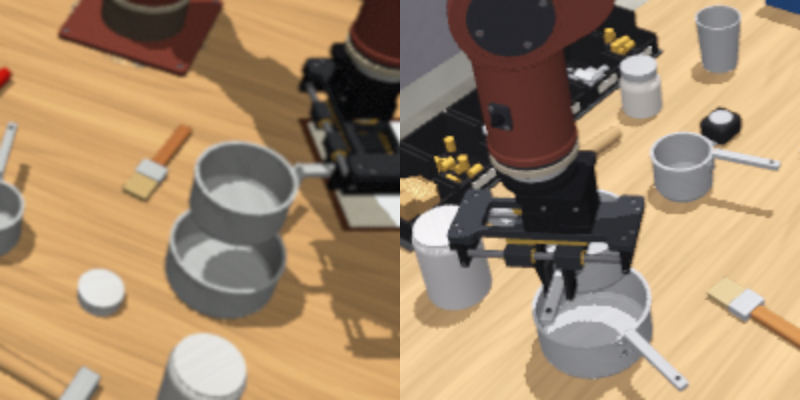

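The held pot at (243,190) in the left half sits over the large pot and is about 5 mm off in y, with its handle clear of the large pot's. I'll correct that and lower slowly.

```bash
python3 -m crank '[[[0.009,0.001,0],[0,0,0]],[[0.009,0.001,0.02],[0,0,0]],[[0.009,0.001,0.045],[0,0,0]],[[0.009,0.001,0.07],[0,0,0]],[[0.009,0.001,0.095],[0,0,0]],[[0.009,0.001,0.12],[0,0,0]],[[0.009,0.001,0.14],[0,0,0]],[[0.009,0.001,0.16],[0,0,0]],[[0.009,0.001,0.175],[0,0,0]],[[0.009,0.001,0.185],[0,0,0]],[[0.009,0.001,0.19],[0,0,0]],[[0.009,0.001,0.19],[0,0,0]]]'
python3 -c "
from h import *
goal(436.5,372.9,59,28.4)
m=camera_model('side');a,d=snapshot('side');P=cloud(m,d);measure('side',d,m,'large',(483.2,283.2),72)"
```

```text
clock: 10.15
tcp_pos: [435.4, 376.2, 72.0]
ee_rot: [-0.0, 0.512, 0.859, 0.0]
ft_force: [0.3, -0.1, -1.7]
gripper_width: 0.15
finger_force: 60.0
t 10.15 tcp [435.4 376.2  72. ] yaw 28.4 shift [-0.0056 -0.001   0.0216] turn [ 0.     -0.0001  0.0006] grip 0.15 59.99981615692377 F [ 0.3 -0.1 -1.7]
side large centre [488.4 280.4] nrim 90 rimz [61.1 65.4 70. ] hdl deg 162.1 122 hz 78.7 far 157.0
```

```bash
python3 -m crank '[[[0,0,0.008],[0,0,0]],[[0,0,0.014],[0,0,0]],[[0,0,0.018],[0,0,0]],[[0,0,0.021],[0,0,0]],[[0,0,0.021],[0,0,0]],[[0,0,0.021],[0,0,0]]]'
```

```text
clock: 10.95
tcp_pos: [435.4, 376.2, 59.5]
ee_rot: [0.0, 0.512, 0.859, 0.0]
ft_force: [0.2, -0.1, 0.0]
gripper_width: 0.151
finger_force: 60.0
```

The wrist load has gone to zero, so the pot is seated. I'll release and rise.

```bash
python3 -m crank '[[[0,0,0],[0,0,0]],[[0,0,0],[0,0,0]],[[0,0,0],[0,0,0]],[[0,0,0],[0,0,0]],[[0,0,-0.02],[0,0,0]],[[0,0,-0.08],[0,0,0]],[[0,0,-0.16],[0,0,0]],[[0,0,-0.2],[0,0,0]],[[0,0,-0.2],[0,0,0]]]' 0.4 60
python3 - <<'E'
from h import *
for c in("scene","side"):
    a,dep=snapshot(c); m=camera_model(c); P=cloud(m,dep); print(c)
    g=P[(dep>0)&(np.hypot(P[...,0]-485,P[...,1]-281)<190)&(P[...,2]>55)&(P[...,2]<95)]
    for nm,z0,z1,R in(("large",58,68.5,70.5),("mid",68.5,76,56.5)):
        q=g[(g[:,2]>z0)&(g[:,2]<z1)]; cen=np.array([485.,281.])
        for _ in range(8):
            d=np.hypot(*(q[:,:2]-cen).T); r=q[abs(d-R)<6]
            cen=least_squares(lambda p:np.hypot(r[:,0]-p[0],r[:,1]-p[1])-R,cen,loss="soft_l1",f_scale=2).x
        print(nm,cen.round(1),len(r),r[:,2].mean().round(1))
    d=np.hypot(*(g[:,:2]-cen).T); h=g[d>85]; an=np.degrees(np.arctan2(*(h[:,:2]-cen).T[::-1]))
    for lo,hi in((100,140),(145,180)):
        k=(an>lo)&(an<hi); print(lo,np.median(an[k]).round(1),k.sum(),np.median(h[k,2]).round(1),)
goal(430,150,200,35)
E
```

```text
clock: 12.08
tcp_pos: [436.3, 377.2, 182.5]
ee_rot: [0.001, 0.512, 0.859, 0.002]
ft_force: [-0.5, -0.5, -0.7]
gripper_width: 0.702
finger_force: 0.0
scene
large [487.  282.7] 391 64.4
mid [485.8 284.2] 209 70.6
100 116.8 183 82.2
145 164.3 143 78.5
side
large [483.3 283.2] 304 64.3
mid [482.4 284.4] 160 70.7
100 118.6 207 82.5
145 164.0 256 78.6
t 12.18 tcp [435.3 376.  179.4] yaw 28.4 shift [-0.327  -0.1871 -0.0343] turn [ 1.000e-04  1.000e-04 -1.094e-01] grip 0.704 0.0 F [-0.8  0.7 -1.2]
```

The middle pot is seated: its handle is 4 mm higher than the large pot's, it is centred within 2 mm, and it is turned −46°. Now the small pot.

```bash
python3 -c "
from h import *
goal(500,160,185,75)
goal(466,-41,160,88.3)"
```

```text
t 12.18 tcp [435.3 376.  179.4] yaw 28.4 shift [-0.3679 -0.0766 -0.0093] turn [ 1.000e-04  1.000e-04 -7.761e-01] grip 0.704 0.0 F [-0.8  0.7 -1.2]
t 12.18 tcp [435.3 376.  179.4] yaw 28.4 shift [-0.6355 -0.286   0.0324] turn [ 1.000e-04  1.000e-04 -9.978e-01] grip 0.704 0.0 F [-0.8  0.7 -1.2]
```

```bash
python3 -m crank '[[[-0.06,-0.01,-0.01],[0,0,-0.15]],[[-0.15,-0.03,-0.01],[0,0,-0.32]],[[-0.24,-0.05,-0.01],[0,0,-0.49]],[[-0.32,-0.065,-0.01],[0,0,-0.66]],[[-0.37,-0.077,-0.01],[0,0,-0.8]],[[-0.45,-0.14,0],[0,0,-0.95]],[[-0.53,-0.2,0.01],[0,0,-0.998]],[[-0.6,-0.26,0.02],[0,0,-0.998]],[[-0.635,-0.286,0.03],[0,0,-0.998]],[[-0.635,-0.286,0.03],[0,0,-0.998]],[[-0.635,-0.286,0.03],[0,0,-0.998]],[[-0.635,-0.286,0.03],[0,0,-0.998]]]'
python3 -c "
from h import *
m=camera_model('wrist');a,d=snapshot('wrist');measure('w',d,m,'small',(564.3,-18.2),45)
print([(r['score'],onz(m,r['centre'],74).round(1)) for r in mark_of('wrist','pot_small_handle')])
goal(464.9,-41,160,102.9)"
```

```text
clock: 13.68
tcp_pos: [466.1, -39.3, 161.3]
ee_rot: [-0.0, 0.014, 1.0, 0.0]
ft_force: [-0.2, 0.0, 0.5]
gripper_width: 0.699
finger_force: 0.0
w small centre [563.4 -18.3] nrim 580 rimz [61.3 63.9 64.9] hdl deg -166.3 1150 hz 76.9 far 130.0
[(0.9, array([468.8, -41.9,  74. ]))]
t 13.78 tcp [466.1 -39.7 161.3] yaw 88.4 shift [ 0.0019 -0.0023  0.0022] turn [ 1.000e-04 -1.000e-04 -2.414e-01] grip 0.699 0.0 F [ 0.3 -0.9 -0.2]
```

```bash
python3 -m crank '[[[0.003,-0.004,0],[0,0,-0.15]],[[0.003,-0.004,0],[0,0,-0.252]],[[0.003,-0.004,0.05],[0,0,-0.252]],[[0.003,-0.004,0.11],[0,0,-0.252]],[[0.003,-0.004,0.16],[0,0,-0.252]],[[0.003,-0.004,0.177],[0,0,-0.252]],[[0.003,-0.004,0.177],[0,0,-0.252]],[[0.003,-0.004,0.177],[0,0,-0.252]]]'
python3 -m crank '[[[0,0,0],[0,0,0]],[[0,0,0],[0,0,0]],[[0,0,0],[0,0,0]],[[0,0,0],[0,0,0]],[[0,0,0],[0,0,0]],[[0,0,0],[0,0,0]],[[0,0,0],[0,0,0]],[[0,0,0],[0,0,0]],[[0,0,0],[0,0,0]],[[0,0,0],[0,0,0]]]' -1 60
```

```text
clock: 14.78
tcp_pos: [465.0, -42.8, 56.3]
ee_rot: [0.001, -0.117, 0.993, -0.0]
ft_force: [-0.4, -0.2, 0.9]
gripper_width: 0.701
finger_force: 0.0
clock: 16.02
tcp_pos: [464.0, -43.0, 55.1]
ee_rot: [-0.0, -0.117, 0.993, 0.0]
ft_force: [0.1, -0.2, 0.4]
gripper_width: 0.153
finger_force: 60.0
```

```bash
python3 -m crank '[[[0,0,-0.02],[0,0,0]],[[0,0,-0.05],[0,0,0]],[[0,0,-0.1],[0,0,0]],[[0,0,-0.16],[0,0,0]],[[0,0,-0.21],[0,0,0]],[[0,0,-0.22],[0,0,0]],[[0,0,-0.22],[0,0,0]]]'
python3 -c "
from h import *
goal(520,120,188,45)"
```

```text
clock: 16.9
tcp_pos: [463.9, -43.0, 186.9]
ee_rot: [-0.0, -0.117, 0.993, -0.0]
ft_force: [0.1, 0.1, -1.7]
gripper_width: 0.149
finger_force: 60.0
t 16.9 tcp [463.9 -43.  186.9] yaw 103.4 shift [-0.1541  0.2425 -0.0018] turn [-1.000e-04 -0.000e+00  9.739e-01] grip 0.149 59.999784864485264 F [ 0.1  0.1 -1.7]
```

```bash
python3 -m crank '[[[-0.01,0.02,0],[0,0,0.08]],[[-0.03,0.05,0],[0,0,0.22]],[[-0.05,0.09,0],[0,0,0.37]],[[-0.08,0.13,0],[0,0,0.52]],[[-0.105,0.17,0],[0,0,0.67]],[[-0.13,0.21,0],[0,0,0.82]],[[-0.15,0.235,0],[0,0,0.93]],[[-0.154,0.242,0],[0,0,0.974]],[[-0.154,0.242,0],[0,0,0.974]],[[-0.154,0.242,0],[0,0,0.974]]]'
python3 -c "
from h import *
goal(513.9,381.8,188,-14)"
```

```text
clock: 18.15
tcp_pos: [519.7, 119.2, 186.3]
ee_rot: [-0.001, 0.382, 0.924, -0.0]
ft_force: [-0.4, 0.0, -1.8]
gripper_width: 0.152
finger_force: 60.0
t 18.15 tcp [519.7 119.2 186.3] yaw 45.0 shift [ 0.3162  0.3028 -0.003 ] turn [-0.0015 -0.      0.984 ] grip 0.152 59.9999200925231 F [-0.4  0.  -1.8]
```

```bash
python3 -m crank '[[[0.02,0.02,0],[0,0,0.08]],[[0.06,0.06,0],[0,0,0.22]],[[0.11,0.105,0],[0,0,0.37]],[[0.16,0.15,0],[0,0,0.52]],[[0.21,0.2,0],[0,0,0.67]],[[0.26,0.25,0],[0,0,0.82]],[[0.3,0.29,0],[0,0,0.93]],[[0.316,0.303,0],[0,0,0.999]],[[0.316,0.303,0],[0,0,0.999]],[[0.316,0.303,0],[0,0,0.999]],[[0.316,0.303,0],[0,0,0.999]]]'
python3 - <<'E'
from h import *
ims=[]
for c in("scene","side"):
    a,dep=snapshot(c); m=camera_model(c); P=cloud(m,dep); ims.append(a)
    z=observe()["tcp_pos"][2]+11
    for nm,z0,R in(("held",z,43.5),("mid",70.5,56.5),("large",64.4,70.5)):
        q=P[(dep>0)&(abs(P[...,2]-z0)<5)]; cen=np.array([484.,284.])
        for _ in range(8):
            d=np.hypot(*(q[:,:2]-cen).T); r=q[abs(d-R)<7]
            cen=least_squares(lambda p:np.hypot(r[:,0]-p[0],r[:,1]-p[1])-R,cen,loss="soft_l1",f_scale=2).x
        print(c,nm,cen.round(1),len(r),r[:,2].mean().round(1))
save("q.png",np.hstack([cv2.resize(ims[0][120:320,340:540],(400,400)),cv2.resize(ims[1][130:330,150:350],(400,400))]))
goal(513.9,381.8,59,-15)
E
```

```text
clock: 19.52
tcp_pos: [515.3, 381.1, 187.2]
ee_rot: [0.0, 0.793, 0.609, 0.0]
ft_force: [0.2, 0.4, -1.6]
gripper_width: 0.152
finger_force: 60.0
scene held [489.6 279.9] 225 196.5
scene mid [486.5 284.1] 222 69.8
scene large [487.4 282.8] 285 64.7
side held [485.8 280. ] 182 196.5
side mid [482.7 284.2] 219 69.6
side large [483.4 283. ] 298 65.0
t 19.62 tcp [515.1 381.5 187.3] yaw -15.0 shift [-0.     -0.0021  0.2139] turn [0.0003 0.0001 0.0005] grip 0.152 59.99965399503708 F [-0.2 -0.4 -1.6]
```

View pics/q.png

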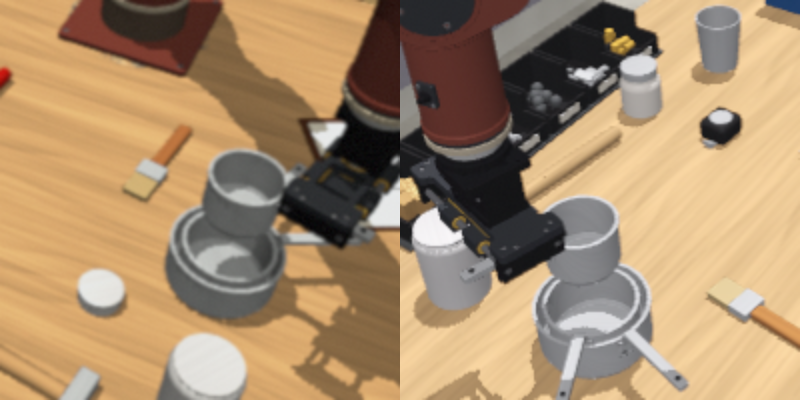

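The small pot at (243,190) in the left half is above the middle pot and about 5 mm off, and its handle is an eighth turn past the middle one. The glue can is clear of the gripper. I'll correct and lower.

```bash
python3 -m crank '[[[0.0054,-0.007,0],[0,0,0]],[[0.0054,-0.007,0.02],[0,0,0]],[[0.0054,-0.007,0.045],[0,0,0]],[[0.0054,-0.007,0.07],[0,0,0]],[[0.0054,-0.007,0.095],[0,0,0]],[[0.0054,-0.007,0.12],[0,0,0]],[[0.0054,-0.007,0.14],[0,0,0]],[[0.0054,-0.007,0.16],[0,0,0]],[[0.0054,-0.007,0.175],[0,0,0]],[[0.0054,-0.007,0.185],[0,0,0]],[[0.0054,-0.007,0.187],[0,0,0]],[[0.0054,-0.007,0.187],[0,0,0]]]'
python3 -m crank '[[[0,0,0.008],[0,0,0]],[[0,0,0.014],[0,0,0]],[[0,0,0.017],[0,0,0]],[[0,0,0.0195],[0,0,0]],[[0,0,0.0195],[0,0,0]],[[0,0,0.0195],[0,0,0]]]'
```

```text
clock: 21.12
tcp_pos: [511.6, 386.7, 75.3]
ee_rot: [-0.0, 0.793, 0.609, 0.0]
ft_force: [-0.1, 0.2, -1.3]
gripper_width: 0.152
finger_force: 60.0
clock: 21.88
tcp_pos: [511.5, 386.6, 63.4]
ee_rot: [-0.0, 0.793, 0.609, 0.0]
ft_force: [0.3, 0.5, -0.2]
gripper_width: 0.152
finger_force: 60.0
```

Load is off again, so the small pot is seated. I'll release, rise and check.

```bash
python3 -m crank '[[[0,0,0],[0,0,0]],[[0,0,0],[0,0,0]],[[0,0,0],[0,0,0]],[[0,0,0],[0,0,0]],[[0,0,-0.02],[0,0,0]],[[0,0,-0.08],[0,0,0]],[[0,0,-0.16],[0,0,0]],[[0,0,-0.22],[0,0,0]],[[0,0,-0.25],[0,0,0]],[[0,0,-0.25],[0,0,0]],[[0,0,-0.25],[0,0,0]]]' 0.4 60
python3 - <<'E'
from h import *
ims=[]
for c in("scene","side"):
    a,dep=snapshot(c); m=camera_model(c); P=cloud(m,dep); ims.append(a)
    for nm,z0,R in(("large",64.4,70.5),("mid",69.5,56.5),("small",73.5,43.5)):
        q=P[(dep>0)&(abs(P[...,2]-z0)<5)]; cen=np.array([484.,284.])
        for _ in range(8):
            d=np.hypot(*(q[:,:2]-cen).T); r=q[abs(d-R)<5]
            cen=least_squares(lambda p:np.hypot(r[:,0]-p[0],r[:,1]-p[1])-R,cen,loss="soft_l1",f_scale=2).x
        print(c,nm,cen.round(1),len(r),r[:,2].mean().round(1))
    g=P[(dep>0)&(np.hypot(P[...,0]-cen[0],P[...,1]-cen[1])<170)&(P[...,2]>60)&(P[...,2]<105)]
    d=np.hypot(*(g[:,:2]-cen).T); h=g[d>90]; an=np.degrees(np.arctan2(*(h[:,:2]-cen).T[::-1])); dd=d[d>90]
    for lo,hi in((50,95),(100,140),(145,180)):
        k=(an>lo)&(an<hi); n=k&(dd<115); f=k&(dd>125)
        print(lo,np.median(an[k]).round(1),k.sum(),"z near/far",np.median(h[n,2]).round(1),np.median(h[f,2]).round(1))
save("f.png",np.hstack([cv2.resize(ims[0][120:320,340:540],(400,400)),cv2.resize(ims[1][130:330,150:350],(400,400))]))
goal(500,380,59,-15)
E
```

```text
clock: 23.25
tcp_pos: [510.9, 386.0, 211.5]
ee_rot: [0.0, 0.793, 0.609, -0.001]
ft_force: [0.8, -0.2, -0.1]
gripper_width: 0.702
finger_force: 0.0
scene large [487.1 282.9] 359 64.9
scene mid [486.1 284.1] 290 69.4
scene small [485.5 286. ] 243 73.1
50 73.0 171 z near/far 86.4 86.1
100 116.9 162 z near/far 82.1 82.1
145 165.5 96 z near/far 78.7 79.0
side large [483.4 282.8] 367 65.1
side mid [482.8 284. ] 291 69.5
side small [482.1 285.8] 255 73.4
50 76.3 177 z near/far 86.3 85.8
100 118.7 193 z near/far 82.5 82.4
145 164.2 200 z near/far 78.4 78.6
t 23.35 tcp [510.9 386.  211.4] yaw -14.9 shift [-0.0138 -0.0145  0.254 ] turn [-0.0017  0.0022  0.001 ] grip 0.699 0.0 F [-0.1 -0.7  0.1]
```

View pics/f.png

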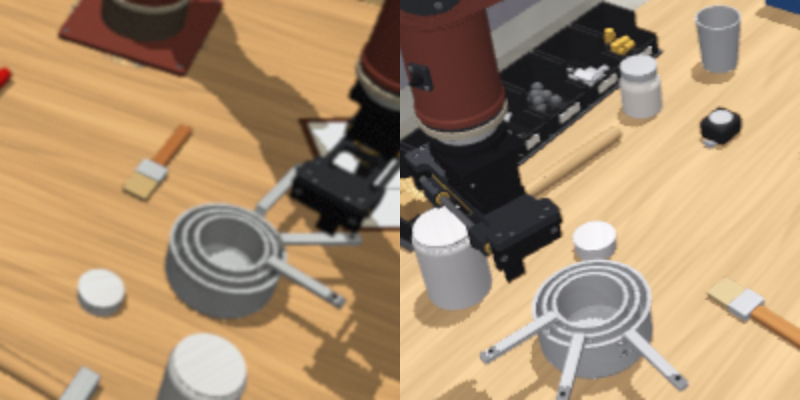

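The picture shows three nested rims centred near (227,250) in the left half and the handles fanned at about 165°, 118° and 75°, each 4 mm above the last. They are level, and the gripper is clear. I'll hand in.

```bash
python3 -c "
from plant import *
print(sign_off())"
```

```text
the job is handed in; nothing more can be done
None
```

The three steel pots are stacked where the largest stood, each seated flat with its handle about 45° on from the one below and all fanned the same way; the job was handed in at about 23 s with the gripper clear, but sign-off returned no verdict.

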